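Point out on record which vial was plated on which dish

TASK

Record for the lab's video log which dish was plated from the vial with the green cap: press the red record button down and let it come back up, then point straight down with the fingertips at that green-capped vial, about two centimetres above the middle of its cap, and stay there for two seconds. Then point in the same way at the open dish with the orange colonies, about two centimetres above its middle, stay at least two seconds, and finish still pointing at it. Never touch or shift any vial or dish, and come down over no other vial or dish.

Things in the scene. Friction and masses are not known exactly. Their poses are not given: they have to be found in the camera images.
- record_top (a point): Centre of the top face of the red push button: a disc 28 mm across that stands 10 mm out of a round black collar 44 mm across, on a grey box 75 x 75 mm and 28 mm high that is fixed to the bench. Its top is 50 mm above the bench; it is pressed straight down, 6 mm of travel to the stop, about 1.2 N to start it and 4 N at the stop, and springs back when let go. The point moves with the button.
- record (a joint): Travel of the red button in m: 0 released, 0.006 fully pressed down; more than 0.004 counts as pressed.
- vial_green_cap: Sample vial with a GREEN cap and cream contents: 21 mm across, 47 mm high with its cap. Loose, stands upright in a row of three vials, about 80 mm apart, on a white mat with a green edge (3 mm thick). Origin: centre of its underside, z up.
- vial_red: Sample vial with a black cap and pinkish red contents, same size (21 mm across, 47 mm high), loose, upright in the same row, not to be touched. Origin: centre of its underside.
- vial_blue: Sample vial with a black cap and pale blue contents, same size (21 mm across, 47 mm high), loose, upright in the same row, not to be touched. Origin: centre of its underside.
- dish_orange: Open culture dish with orange and dark red colonies on yellow agar: 56 mm across, 13 mm high, loose, flat, in a row of three dishes, about 85 mm apart, on a white mat with a blue edge (3 mm thick). Origin: centre of its underside, z up.
- dish_blue: Closed culture dish with a blue-grey top, 60 mm across, 15 mm high, loose, in the same row, not to be touched. Origin: centre of its underside.
- dish_clear: Open clear dish with a white pad in it, 60 mm across, 13 mm high, loose, in the same row, not to be touched. Origin: centre of its underside.
- bath_corner (a point): Top of the front left corner (nearest to the robot, on the dishes' side) of an empty water bath with clear walls, 188 mm above the bench: an obstacle, fixed, always at the same place. From this corner the front wall runs 330 mm to the right (-y), ending 30 mm farther from the robot, and the left wall runs 455 mm away from the robot (+x). The vials stand at least 80 mm in front of the front wall; travel above the wall tops or keep on the robot's side of them.
There are look-alikes about, which are no part of the job. Leave any turquoise look-alike of the dish_orange alone.

How it is judged:
By the outcome, as a careful person would: the job done as asked, in the order asked, and still so for the second after the job is handed in, with the robot touching nothing.
It also fails if it takes over 58 s, if anything falls off the work surface, if the arm or the gripper's body presses on something with over 40 N, if the wrist force passes 120 N, or if a joint passes its speed limit or range.

ROBOT

A 6-joint arm with a two-finger parallel gripper is mounted at the origin on a cart in front of the work surface, level with it; the furniture and walls round the work are solid. World frame = base frame: x ahead of the robot, y to its left, z up, the work surface at z = 0. Lengths are in mm, angles in rad, forces in N, time in s.
With the tool pointing down it reaches from about 300 to 775 mm from the base axis. Payload 14.6 kg.
Tool frame: the origin (TCP) lies between the finger pads; the fingertips stand 19 mm ahead of it and the grasp point (between the pads) is the TCP (manip.tcp_to_tips is the distance from the TCP to the fingertips, in mm); x points along the fingers, z is the direction in which the jaws open and shut, and the axes are right-handed (so a half turn about x gives the same grasp; the last joint's range is limited). The gripper opens to 94 mm and grips with 3 to 60 N. Pads are 16 mm wide; open, the fingers measure 119 mm over their backs; the gripper's body (75 mm by 177 mm) begins 78 mm behind the grasp point.
Start: joints at [1.099, 0.3, 1.521, -0, 1.321, -0.067], TCP at [216.606, 505.541, 198.146] pointing down, gripper open.
Joint ranges: [-3.03, 3.03], [-0.79, 2.21], [0.23, 2.52], [-1.04, 4.18], [0, 3.07], [-2.55, 2.55]. Speed limits (rad/s): [2.22, 2.22, 2.57, 3.14, 3.14, 3.14].

INTERFACE

Orientations are given as [roll, pitch, yaw] about the fixed x, y, z axes, in that order (R = Rz(yaw) Ry(pitch) Rx(roll)).
In Python, from cell import manip gives the robot as it stands.
- The arm moves only by the tool jog_arm, never from a script. Its argument "moves" is a list that holds one entry, the list of rows, each a list of 6 numbers: the shift along the world's x, y, z in mm, then the turn, a rotation vector about the world's x, y, z in degrees. In form: [[[dx, dy, dz, wx, wy, wz], ...]]. A call has 1 to 5 rows; each row shifts and turns the pose as measured when the row begins; what a row does not reach is not made up. A row lasts 1/10 s, in which the tool goes at most 50 mm and 8.59 degrees, less where a joint would pass 70% of its speed; a pose out of reach is approached as far as the arm can. A call is refused whole if a number of a shift passes 50 or a number of a turn 8.59, either way. A call with a gripper value outside its range is refused whole. "gripper" is the opening, from -1 (shut) to 1 (fully open), set as the call begins (left out, the last holds). The fingers move at their own pace and stop on an object; "squeeze" is the grip in N (left out, the last holds). Time passes only in rows, so rows that do not move let the fingers close. It gives the time, the measured TCP pose, the force and the opening at its end, in the units of the state.
- manip.read_state(): the state, without advancing time (a new reading comes with each control period).
- manip.camera(name): name is "scene" or "top" or "wrist"; returns (picture, depth): 384x512x3 uint8, blue, green, red; 384x512 float32, mm along the optical axis (not along the pixel's ray), 0 where there is no reading.
- manip.camera_params(name): a dict with "fx", "fy", "cx", "cy" (pixels), "rvec" (rotation vector, rad) and "tvec" (3), from world to camera coordinates, as OpenCV has them. Camera axes: x right, y down, z forward; pixel columns grow to the right and rows downward; lengths in mm; the calibration is good to about 2 mm. The wrist camera is an equidistant fisheye: a pixel r from the principal point sees the ray r / f radians off the axis. A picture is of the moment at which its call begins: read the wrist's pose just before it. camera_params takes no time and is no camera call; for the wrist camera it gives the pose at the moment of the call.
- manip.sign_off(): hands the job in, once; it reports no verdict.
The state is a dict: "clock": time; "joints": joint angles; "qd": joint speeds; "effort": joint torques, N m; "eef_pos": TCP position; "eef_rot": TCP orientation; "wrist_force": force on the tool from outside, world axes, zero at the start; "moment": the same for the moment, N m; "finger_gap": finger opening in mm.
Only numpy, scipy, OpenCV 4.12 (cv2) and the standard library are available. Lean on these libraries where they do the work, as an engineer would, in place of code of your own. Each camera call takes 0.05 s, during which the arm holds its last target. There are 200 camera calls.

## Working session

There is one attempt and no reset: what is moved stays moved. The work goes in short steps, Python scripts to look and compute and a tool call to move; the robot and the scene stay as the last step left them, time stands still between calls to the robot, and variables do not carry over. Pictures are saved under pics/ and viewed, about 8 in all and at most 12, crops included, and the job is handed in when it is done.

Besides the shell and the picture viewer there is one more tool, called as a command line: name --argument value ..., lists and objects as JSON in quotes. jog_arm: Moves the arm, as the interface text tells. Its arguments: {"type":"object","properties":{"moves":{"type":"array","items":{"type":"array","items":{"type":"array","items":{"type":"number"}}}},"gripper":{"type":"number"},"squeeze":{"type":"number"}},"required":["moves"]}

```bash
mkdir -p pics; ls
cat > h.py <<'E'
import numpy as np,cv2
from cell import manip
def ray(name,u,v,z,p=None):
    p=p or manip.camera_params(name)
    R=cv2.Rodrigues(np.array(p["rvec"],float))[0];t=np.array(p["tvec"],float).ravel()
    x=(u-p["cx"])/p["fx"];y=(v-p["cy"])/p["fy"]
    if name=="wrist":
        r=np.hypot(x,y);s=np.sin(r)/r if r>1e-9 else 1;d=np.array([x*s,y*s,np.cos(r)])
    else: d=np.array([x,y,1.])
    d=R.T@d;c=-R.T@t
    return c+d*(z-c[2])/d[2]
E
python3 - <<'E'
from h import *
s=manip.read_state();print({k:np.round(s[k],3) for k in("clock","eef_pos","eef_rot","finger_gap")})
for n in("top","scene"):
    im,d=manip.camera(n);cv2.imwrite(f"pics/{n}0.png",im);np.save(f"pics/{n}0.npy",d);print(n,manip.camera_params(n))
E
```

```text
pics
{'clock': np.float64(0.0), 'eef_pos': array([216.494, 505.296, 197.592]), 'eef_rot': array([ 3.076,  1.57 , -2.042]), 'finger_gap': np.float64(93.991)}
top {'fx': 395.19109244182454, 'fy': 395.19109244182454, 'cx': 255.32196191581227, 'cy': 195.81301356052836, 'rvec': array([ 2.21677329, -2.16329962,  0.05679501]), 'tvec': array([  36.37269975,  574.98726228, 1261.51246215])}
scene {'fx': 429.7858516991426, 'fy': 429.7858516991426, 'cx': 253.5783333458483, 'cy': 182.51808456332324, 'rvec': array([ 1.84716083, -0.99181932,  0.63179967]), 'tvec': array([-281.87835484,  344.04554529,  972.78373513])}
```

View pics/top0.png

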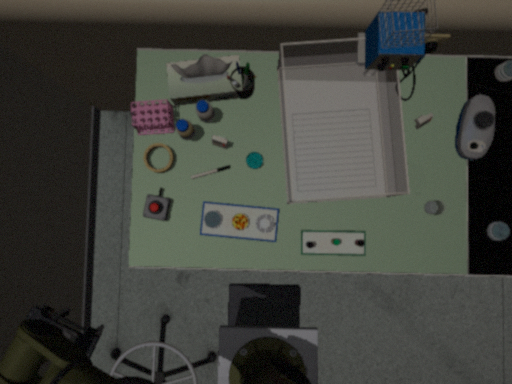

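View pics/scene0.png

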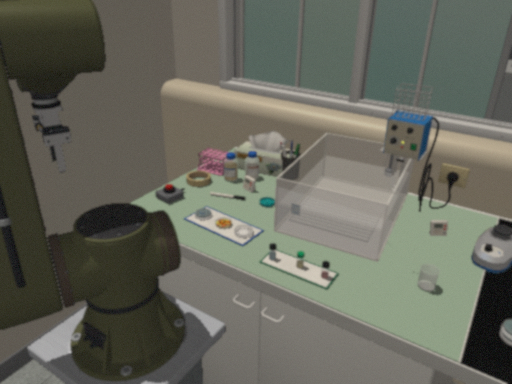

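Top view: the red button is at about (155,208), the orange dish at (240,222) between blue-grey (212,218) and clear (265,224). The green cap is at (336,241), the middle of three vials. A turquoise look-alike dish sits at (255,160). The scene view agrees with this layout.

Run:
```python
from h import *
def cen(im,lo,hi,c,w):
    h=cv2.cvtColor(im,cv2.COLOR_BGR2HSV);m=np.zeros(h.shape[:2],np.uint8);x,y=c
    sl=np.s_[y-w:y+w,x-w:x+w];m[sl]=cv2.inRange(h[sl],lo,hi)
    if lo[0]==0 and hi[0]<12: m[sl]|=cv2.inRange(h[sl],(170,lo[1],lo[2]),(180,255,255))
    M=cv2.moments(m,True);return M["m10"]/M["m00"],M["m01"]/M["m00"],M["m00"]
J=[("button",50,(0,130,60),(10,255,255),{"top":(155,208),"scene":(169,188)},9),
("green",50,(50,100,40),(90,255,255),{"top":(336,241),"scene":(300,255)},8),
("orange",13,(8,130,70),(35,255,255),{"top":(240,222),"scene":(224,224)},14)]
for n,z,lo,hi,c,w in J:
    for cam in("top","scene"):
        u,v,a=cen(cv2.imread(f"pics/{cam}0.png"),lo,hi,c[cam],w);print(n,cam,np.round([u,v,a],1),np.round(ray(cam,u,v,z),1))
for u,v in((311,244),(360,243)):print("vial",ray("top",u,v,50).round())
im=cv2.imread("pics/top0.png")[180:280,120:390];cv2.imwrite("pics/c1.png",cv2.resize(im,None,fx=2.9,fy=2.9,interpolation=cv2.INTER_CUBIC))
```

```text
button top [153.3 207.   63. ] [528.9 370.2  50. ]
button scene [168.6 186.8  31. ] [520.7 360.   50. ]
green top [336.1 241.5  29. ] [ 435.1 -205.7   50. ]
green scene [300.4 253.9  33. ] [ 428.7 -209.4   50. ]
orange top [239.7 221.3 176. ] [490.6  98.8  13. ]
orange scene [223.2 222.5  66. ] [486.8  96.5  13. ]
vial [ 425. -127.   50.]
vial [ 432. -280.   50.]
```

View pics/c1.png

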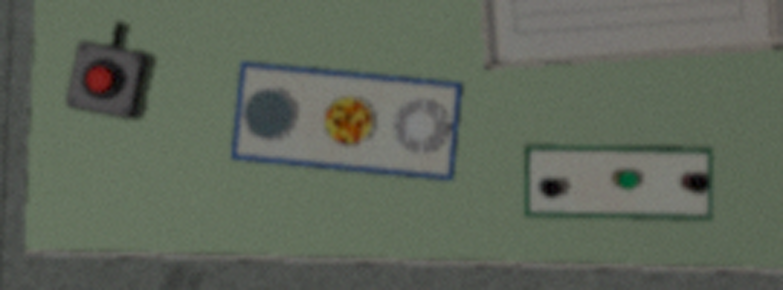

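The crop confirms the layout, with the green cap in the middle of its row and the orange dish in the middle of its own. The two views differ by about 8 mm, so I'll refine with the wrist camera on the way. Next I'll shut the fingers and move over the button.

jog_arm --moves '[[[44,-20,0,0,0,0],[44,-20,0,0,0,0],[44,-20,0,0,0,0],[44,-20,0,0,0,0],[44,-20,0,0,0,0]]]' --gripper -1

```text
clock: 0.6
eef_pos: [438.1, 403.2, 196.5]
eef_rot: [2.65, 1.567, -2.457]
wrist_force: [-0.3, 1.0, 0.6]
finger_gap: 57.4
```

jog_arm --moves '[[[40,-18,0,0,0,0],[40,-15,0,0,0,0],[0,0,-20,0,0,0],[0,0,0,0,0,0]]]'

```text
clock: 1.0
eef_pos: [525.8, 363.8, 173.6]
eef_rot: [2.674, 1.564, -2.44]
wrist_force: [-0.8, 0.2, -0.1]
finger_gap: 25.7
```

Run:
```python
from h import *
from scipy.spatial.transform import Rotation as Ro
s=manip.read_state();print(s["clock"],s["eef_pos"],s["finger_gap"],s["wrist_force"]);print(Ro.from_euler("xyz",s["eef_rot"]).as_matrix().round(2), s["joints"])
p=manip.camera_params("wrist");im,d=manip.camera("wrist");cv2.imwrite("pics/w1.png",im)
print(p)
R=cv2.Rodrigues(np.array(p["rvec"]))[0];print("cam",-R.T@p["tvec"])
h=cv2.cvtColor(im,cv2.COLOR_BGR2HSV);m=cv2.inRange(h,(0,140,60),(8,255,255))|cv2.inRange(h,(172,140,60),(180,255,255))
n,l,st,c=cv2.connectedComponentsWithStats(m)
for i in range(1,n):
    if st[i,4]>60:print(st[i],c[i],ray("wrist",*c[i],50,p))
print(ray("top",290,200,188))
```

```text
1.0 [525.75933386 363.76538689 173.57174978] 25.669221495069966 [-0.83311885  0.23765151 -0.07905915]
[[-0.01 -0.92  0.39]
 [-0.    0.39  0.92]
 [-1.    0.   -0.01]] [ 5.48421168e-01  5.23756385e-01  1.26578237e+00 -1.03408126e-03
  1.35859294e+00 -6.20494517e-01]
{'fx': 297.3186396354542, 'fy': 297.3186396354542, 'cx': 259.7134922189313, 'cy': 192.70424207104432, 'rvec': array([-2.45602288, -1.62637018, -0.17697536]), 'tvec': array([-539.45686509, -351.79032139,  291.70030153])}
cam [467.36445496 389.75540574 359.88942103]
[254 174  27  27 546] [267.17582418 186.93956044] [529.30370332 370.23725825  50.        ]
[554.81585152 -47.7948311  188.        ]
```

View pics/w1.png

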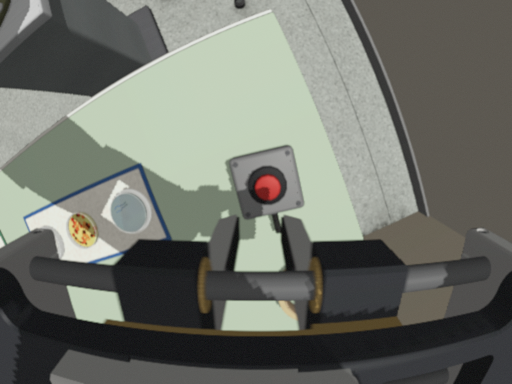

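The wrist view shows the red button at (267,187), between the fingers' line and clear of other things. It measures (529.3, 370.2), which matches the top view.

jog_arm --moves '[[[3.5,6.5,-20,0,0,0],[0,0,-30,0,0,0],[0,0,-30,0,0,0],[0,0,0,0,0,0],[0,0,0,0,0,0]]]'

```text
clock: 1.55
eef_pos: [528.6, 374.5, 100.7]
eef_rot: [-0.888, 1.567, 0.286]
wrist_force: [1.2, 1.0, 1.1]
finger_gap: 0.7
```

jog_arm --moves '[[[0.5,-4,-12,0,0,0],[0,0,-10,0,0,0],[0,0,0,0,0,0],[0,0,0,0,0,0]]]'

```text
clock: 1.95
eef_pos: [530.0, 371.5, 81.8]
eef_rot: [-0.722, 1.561, 0.452]
wrist_force: [-0.3, -0.1, 0.2]
finger_gap: 0.5
```

jog_arm --moves '[[[0,-1,-10,0,0,0],[0,0,-4,0,0,0],[0,0,-3,0,0,0],[0,0,0,0,0,0]]]'

```text
clock: 2.35
eef_pos: [530.2, 370.5, 63.8]
eef_rot: [-0.718, 1.561, 0.457]
wrist_force: [1.2, -0.2, -0.9]
finger_gap: 0.8
```

jog_arm --moves '[[[0,0,0,0,0,0],[0,0,0,0,0,0],[0,0,0,0,0,0]]]'

```text
clock: 2.65
eef_pos: [530.4, 370.6, 64.1]
eef_rot: [-0.716, 1.56, 0.458]
wrist_force: [-0.1, 0.9, -0.1]
finger_gap: 0.4
```

Run:
```python
from h import *
s=manip.read_state();print(manip.tcp_to_tips,s["clock"],s["eef_pos"],s["wrist_force"],s["moment"])
p=manip.camera_params("scene");im,d=manip.camera("scene")
w,dw=manip.camera("wrist")
cv2.imwrite("pics/b.png",np.hstack([cv2.resize(im[120:220,110:230],(480,400),interpolation=2),cv2.resize(w[130:250,190:310],(320,400),interpolation=2)]))
```

```text
19.0 2.65 [530.37074893 370.59158907  64.10623738] [-0.09642083  0.89504352 -0.12299845] [-0.00791    -0.00381194 -0.04265082]
```

View pics/b.png

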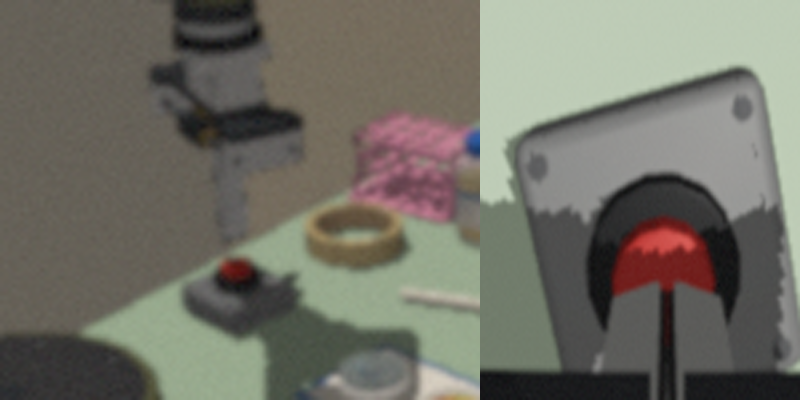

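The right panel (wrist) shows the tips over the red disc. The left panel (scene) shows a small gap between the tips and the button, and the force is about zero. There is no contact yet, so I'll go down in small steps watching the force.

jog_arm --moves '[[[0,0,-3,0,0,0],[0,0,0,0,0,0],[0,0,0,0,0,0]]]'

```text
clock: 3.05
eef_pos: [530.4, 370.6, 61.0]
eef_rot: [-0.712, 1.56, 0.462]
wrist_force: [0.1, -0.1, 0.4]
finger_gap: 0.6
```

jog_arm --moves '[[[0,0,-3,0,0,0],[0,0,0,0,0,0],[0,0,0,0,0,0]]]'

```text
clock: 3.35
eef_pos: [530.4, 370.6, 57.6]
eef_rot: [-0.711, 1.56, 0.463]
wrist_force: [0.5, 0.5, 0.7]
finger_gap: 0.4
```

Run:
```python
from h import *
p=manip.camera_params("wrist");w,d=manip.camera("wrist")
R=cv2.Rodrigues(np.array(p["rvec"]))[0]
t=np.array(p["tvec"])
for u,v in((285,203),(290,200),(289,212),(284,216),(296,216),(270,180),(250,180)):
    # fisheye point from depth along the axis
    z=d[v,u];x=(u-p["cx"])/p["fx"];y=(v-p["cy"])/p["fy"];r=np.hypot(x,y);k=np.tan(r)/r
    print(u,v,w[v,u],(R.T@(np.array([x*k*z,y*k*z,z])-t)).round(1))
im,_=manip.camera("scene")
cv2.imwrite("pics/b2.png",np.hstack([cv2.resize(im[120:220,110:230],(480,400),interpolation=2),cv2.resize(w[130:250,190:310],(320,400),interpolation=2)]))
```

```text
285 203 [28 28 27] [528.5 391.1  40.3]
290 200 [77 76 77] [531.4 395.2  28.1]
289 212 [73 72 72] [540.4 391.1  26.6]
284 216 [25 25 24] [537.7 386.8  38.9]
296 216 [77 78 77] [544.9 394.9  28.5]
270 180 [151 153 153] [511.7 387.   26.4]
250 180 [147 149 149] [505.8 373.4  27.5]
```

View pics/b2.png

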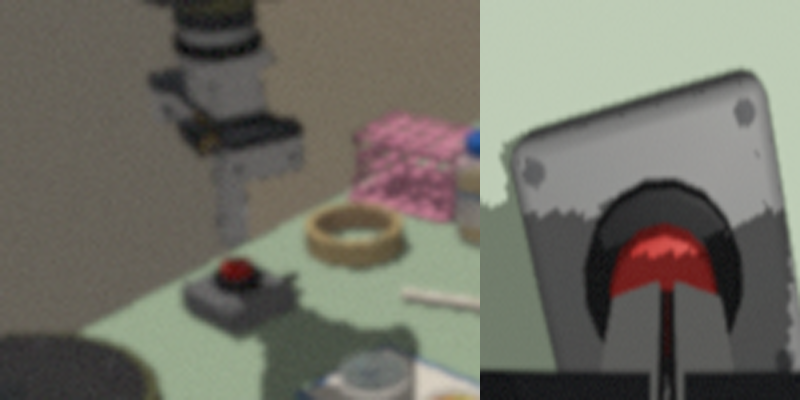

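The tips in both panels are still slightly above the disc. I'll use depth at the red disc and the finger ends to get the remaining gap.

Run:
```python
from h import *
s=manip.read_state();print(s["clock"],s["eef_pos"],s["wrist_force"])
p=manip.camera_params("wrist");w,d=manip.camera("wrist")
R=cv2.Rodrigues(np.array(p["rvec"]))[0];t=np.array(p["tvec"])
for u,v in((260,201),(260,205),(259,209),(256,213),(254,216),(254,219),(254,222),(254,226),(254,232),(264,219),(264,226),(240,215)):
    z=d[v,u];x=(u-p["cx"])/p["fx"];y=(v-p["cy"])/p["fy"];r=np.hypot(x,y);k=np.tan(r)/r
    print(u,v,w[v,u],(R.T@(np.array([x*k*z,y*k*z,z])-t)).round(1))
p=manip.camera_params("scene")
for q in([530.4,370.6,57.6],[530.4,370.6,38.6],[529.3,370.2,50],[530,370,28]):
    print(cv2.projectPoints(np.array([q],float),p["rvec"],p["tvec"],np.array([[p["fx"],0,p["cx"]],[0,p["fy"],p["cy"]],[0,0,1]]),None)[0].ravel())
```

```text
3.45 [530.36414725 370.60797168  57.62338086] [-0.10837643 -0.36346043 -0.61690089]
260 201 [ 59  62 179] [518.1 376.1  48.7]
260 205 [ 51  54 159] [520.8 375.   48.5]
259 209 [ 32  33 115] [522.9 373.3  49.5]
256 213 [ 33  37 113] [524.9 370.3  48.7]
254 216 [90 91 92] [520.9 370.7  67.3]
254 219 [90 92 92] [520.1 371.1  75.8]
254 222 [88 90 91] [520.3 371.1  80.7]
254 226 [90 92 92] [520.3 371.1  87.6]
254 232 [89 92 92] [520.5 371.2  96.4]
264 219 [88 90 89] [523.3 376.3  72.9]
264 226 [89 91 91] [522.7 376.2  87. ]
240 215 [23 24 96] [521.9 359.6  48.9]
[168.12932465 183.11738494]
[168.52087266 187.8732585 ]
[168.15536442 185.17075257]
[168.78471022 190.59085987]
```

Depth puts the disc at z≈49 and the visible finger ends at about 60–65. The closed tips therefore sit higher than TCP−19, so I'll keep going down until the force shows contact.

jog_arm --moves '[[[0,0,-4,0,0,0],[0,0,0,0,0,0],[0,0,0,0,0,0]]]'

```text
clock: 3.8
eef_pos: [530.4, 370.6, 53.4]
eef_rot: [-0.71, 1.56, 0.465]
wrist_force: [-0.3, 0.6, -0.3]
finger_gap: 0.5
```

jog_arm --moves '[[[0,0,-3,0,0,0],[0,0,0,0,0,0],[0,0,0,0,0,0]]]'

```text
clock: 4.1
eef_pos: [530.4, 370.6, 50.0]
eef_rot: [-0.712, 1.56, 0.462]
wrist_force: [0.1, 0.8, 0.1]
finger_gap: 0.4
```

jog_arm --moves '[[[0,0,-3,0,0,0],[0,0,0,0,0,0],[0,0,0,0,0,0]]]'

```text
clock: 4.4
eef_pos: [530.4, 370.6, 46.8]
eef_rot: [-0.712, 1.56, 0.462]
wrist_force: [0.0, -0.4, -0.2]
finger_gap: 0.1
```

jog_arm --moves '[[[0,0,-2,0,0,0],[0,0,0,0,0,0],[0,0,0,0,0,0]]]'

```text
clock: 4.7
eef_pos: [530.4, 370.6, 44.6]
eef_rot: [-0.714, 1.56, 0.46]
wrist_force: [0.6, 0.4, -1.0]
finger_gap: 0.5
```

```bash
cat >> h.py <<'E'
def pts(uv,p,d):
    R=cv2.Rodrigues(np.array(p["rvec"]))[0];t=np.array(p["tvec"]);o=[]
    for u,v in uv:
        z=d[v,u];x=(u-p["cx"])/p["fx"];y=(v-p["cy"])/p["fy"];r=np.hypot(x,y);k=np.tan(r)/r
        o.append((R.T@(np.array([x*k*z,y*k*z,z])-t)).round(1))
    return o
E
python3 - <<'E'
from h import *
s=manip.read_state();print(s["clock"],s["eef_pos"],s["wrist_force"])
p=manip.camera_params("wrist");w,d=manip.camera("wrist")
uv=[(254,v) for v in range(196,232,3)]
for a,q in zip(uv,pts(uv,p,d)):print(a,w[a[1],a[0]],q)
im,_=manip.camera("scene")
cv2.imwrite("pics/b3.png",np.hstack([cv2.resize(im[120:220,110:230],(480,400),interpolation=2),cv2.resize(w[130:250,190:310],(320,400),interpolation=2)]))
E
```

```text
4.7 [530.36864743 370.62522791  44.60211755] [ 0.63049491  0.41611902 -0.99761018]
(254, 196) [49 48 47] [512.4 374.2  39.9]
(254, 199) [50 49 50] [514.3 373.4  40. ]
(254, 202) [37 37 64] [516.3 372.5  39.6]
(254, 205) [14 18 84] [516.4 372.5  46.5]
(254, 208) [ 59  62 186] [517.7 372.   48.7]
(254, 211) [ 29  31 116] [518.9 371.5  51. ]
(254, 214) [ 53  55 110] [521.2 370.6  49.4]
(254, 217) [89 92 92] [520.8 370.8  56.8]
(254, 220) [90 93 92] [520.7 370.9  63. ]
(254, 223) [90 93 92] [520.8 370.9  68.2]
(254, 226) [88 91 91] [520.8 371.   73.4]
(254, 229) [88 91 89] [520.5 371.2  79.1]
```

View pics/b3.png

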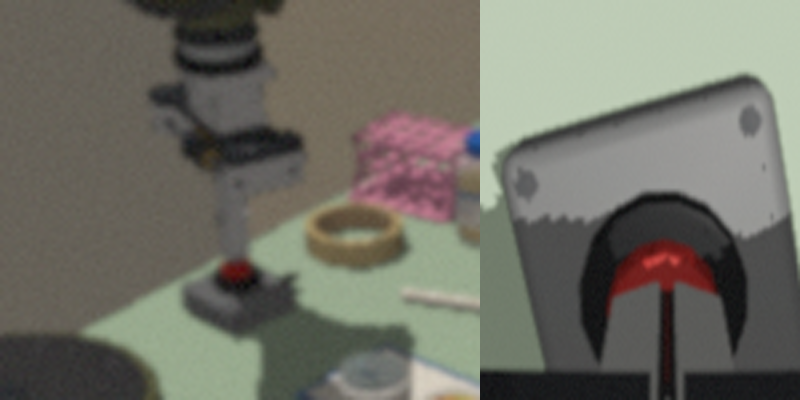

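The tips are now just above or touching the disc in both panels. I'll continue in small steps.

jog_arm --moves '[[[0,0,-3,0,0,0],[0,0,0,0,0,0],[0,0,0,0,0,0]]]'

```text
clock: 5.1
eef_pos: [530.6, 370.7, 41.8]
eef_rot: [-0.708, 1.56, 0.466]
wrist_force: [-0.4, 0.5, 2.6]
finger_gap: 0.5
```

jog_arm --moves '[[[0,0,-2,0,0,0],[0,0,0,0,0,0],[0,0,0,0,0,0]]]'

```text
clock: 5.4
eef_pos: [530.7, 370.8, 40.0]
eef_rot: [-0.706, 1.559, 0.469]
wrist_force: [-0.8, 0.3, 2.8]
finger_gap: 0.6
```

jog_arm --moves '[[[0,0,-2,0,0,0],[0,0,0,0,0,0],[0,0,0,0,0,0]]]'

```text
clock: 5.7
eef_pos: [530.7, 370.8, 38.1]
eef_rot: [-0.704, 1.559, 0.471]
wrist_force: [-1.5, -0.8, 2.7]
finger_gap: 0.7
```

jog_arm --moves '[[[0,0,-1.5,0,0,0],[0,0,0,0,0,0],[0,0,0,0,0,0]]]'

```text
clock: 6.0
eef_pos: [530.7, 370.8, 37.1]
eef_rot: [-0.704, 1.559, 0.47]
wrist_force: [-1.4, -0.1, 4.7]
finger_gap: 0.5
```

jog_arm --moves '[[[0,0,-1.5,0,0,0],[0,0,0,0,0,0],[0,0,0,0,0,0]]]'

```text
clock: 6.3
eef_pos: [530.9, 370.9, 37.2]
eef_rot: [-0.704, 1.558, 0.47]
wrist_force: [-0.6, -1.4, 3.5]
finger_gap: 0.9
```

jog_arm --moves '[[[0,0,-3,0,0,0],[0,0,0,0,0,0],[0,0,0,0,0,0]]]'

```text
clock: 6.6
eef_pos: [531.4, 371.2, 37.4]
eef_rot: [-0.698, 1.556, 0.477]
wrist_force: [-0.9, -1.0, 4.1]
finger_gap: 0.6
```

Run:
```python
from h import *
s=manip.read_state();print(s["clock"],s["eef_pos"],s["wrist_force"])
p=manip.camera_params("wrist");w,d=manip.camera("wrist")
uv=[(254,v) for v in range(196,229,2)]
for a,q in zip(uv,pts(uv,p,d)):print(a,w[a[1],a[0]],q)
h=cv2.cvtColor(w,cv2.COLOR_BGR2HSV);m=(cv2.inRange(h,(0,140,60),(8,255,255))|cv2.inRange(h,(172,140,60),(180,255,255)))
vv,uu=np.nonzero(m);P=np.array(pts(list(zip(uu,vv)),p,d));P=P[P[:,0]>490];print(len(P),np.percentile(P[:,2],[10,25,50,75,90]))
```

```text
6.6 [531.37865342 371.24281566  37.42275681] [-0.89987229 -0.98575386  4.05236649]
(254, 196) [52 51 50] [511.7 375.6  40.2]
(254, 198) [50 48 48] [513.2 375.   39. ]
(254, 200) [49 48 47] [514.4 374.4  39. ]
(254, 202) [49 48 46] [515.4 374.   39.6]
(254, 204) [33 34 78] [516.3 373.6  41.1]
(254, 206) [ 42  44 149] [517.2 373.3  42.4]
(254, 208) [ 65  69 191] [517.9 373.   44.2]
(254, 210) [ 35  36 121] [518.7 372.6  45.5]
(254, 212) [ 30  31 115] [520.2 372.   44.6]
(254, 214) [ 51  52 109] [521.3 371.6  45. ]
(254, 216) [88 90 90] [521.6 371.4  47.9]
(254, 218) [92 93 92] [521.3 371.6  52.9]
(254, 220) [90 92 91] [521.6 371.5  55.8]
(254, 222) [89 91 92] [521.6 371.5  59.4]
(254, 224) [90 92 92] [521.6 371.6  63. ]
(254, 226) [89 91 91] [521.5 371.6  66.6]
(254, 228) [89 90 91] [521.4 371.7  70.1]
362 [41.4 42.6 43.4 44.  44.5]
```

The button is at its stop: red top at z≈44, force about 4 N. I'll release it and check the real tip height in the air, with the fingers closed and then open.

jog_arm --moves '[[[0,0,10,0,0,0],[0,0,30,0,0,0],[0,0,40,0,0,0],[0,0,40,0,0,0],[0,0,0,0,0,0]]]'

```text
clock: 7.15
eef_pos: [530.4, 370.6, 161.0]
eef_rot: [-0.714, 1.559, 0.46]
wrist_force: [-0.0, -0.7, 0.4]
finger_gap: 0.6
```

```bash
cat > tip.py <<'E'
from h import *
s=manip.read_state();print(s["clock"],s["eef_pos"],s["eef_rot"],s["wrist_force"],s["finger_gap"])
p=manip.camera_params("wrist");w,d=manip.camera("wrist");np.save("pics/tipd.npy",d)
uv=[(u,v) for v in range(150,300,1) for u in range(60,460) if d[v,u]>0]
P=np.array(pts(uv,p,d));e=np.array(s["eef_pos"]);q=P-e
m=(np.abs(q[:,0])<80)&(np.abs(q[:,1])<80)&(q[:,2]>-45)&(q[:,2]<60)
b=np.percentile(q[m][:,2],[0.5,2,5,20]) if m.any() else None
print(m.sum(),"lowest near-tool pts rel TCP z",b)
z=q[m];z=z[z[:,2]<b[1]];print(z[:12])
h=cv2.cvtColor(w,cv2.COLOR_BGR2HSV);k=(cv2.inRange(h,(0,140,60),(8,255,255))|cv2.inRange(h,(172,140,60),(180,255,255)))
vv,uu=np.nonzero(k);B=np.array(pts(list(zip(uu,vv)),p,d))
B=B[np.hypot(B[:,0]-529,B[:,1]-370)<16];print("red",len(B),np.median(B,0) if len(B) else "")
E
python3 tip.py
```

```text
7.15 [530.36794661 370.58068408 161.01188077] [-0.71424106  1.5588129   0.46035029] [-0.01596414 -0.66272057  0.38588986] 0.5630399892517456
1255 lowest near-tool pts rel TCP z [ 8.01511923 10.00411923 12.78811923 21.88811923]
[[ -9.56794661   0.81931592   6.78811923]
 [ -9.26794661   1.31931592   6.48811923]
 [ -7.46794661   5.41931592   6.18811923]
 [ -7.36794661   6.01931592   6.68811923]
 [ -9.96794661  -1.08068408   7.78811923]
 [-10.06794661  -0.38068408   8.88811923]
 [ -9.96794661   0.31931592   9.38811923]
 [ -9.46794661   0.71931592   8.38811923]
 [ -9.36794661   1.41931592   8.88811923]
 [ -7.56794661   5.31931592   8.58811923]
 [ -7.56794661   6.01931592   9.38811923]
 [ -7.16794661   6.51931592   8.78811923]]
red 577 [528.6 370.3  49.2]
```

jog_arm --moves '[[[0,0,0,0,0,0],[0,0,0,0,0,0],[0,0,0,0,0,0],[0,0,0,0,0,0],[0,0,0,0,0,0]]]' --gripper 1

```text
clock: 7.7
eef_pos: [528.3, 369.3, 153.4]
eef_rot: [-1.228, 1.569, -0.054]
wrist_force: [-0.3, -0.0, -0.6]
finger_gap: 37.1
```

jog_arm --moves '[[[0,0,0,0,0,0],[0,0,0,0,0,0],[0,0,0,0,0,0],[0,0,0,0,0,0],[0,0,0,0,0,0]]]'

```text
clock: 8.2
eef_pos: [528.2, 369.2, 152.8]
eef_rot: [-1.676, 1.569, -0.502]
wrist_force: [-0.1, -0.7, -0.1]
finger_gap: 77.0
```

```bash
python3 tip.py
```

```text
8.2 [528.16438396 369.15656209 152.81285584] [-1.67610661  1.56945672 -0.50153236] [-0.1243893  -0.73246836 -0.10110812] 76.99560652477706
2601 lowest near-tool pts rel TCP z [ 7.48714416  9.18714416 12.08714416 22.88714416]
[[-23.86438396 -34.25656209   6.48714416]
 [-23.66438396 -33.65656209   6.58714416]
 [  7.63561604  40.34343791   5.58714416]
 [  7.93561604  40.94343791   5.68714416]
 [-24.26438396 -35.95656209   7.78714416]
 [-24.16438396 -35.05656209   8.68714416]
 [-22.96438396 -33.95656209   6.38714416]
 [  7.83561604  40.04343791   6.88714416]
 [  7.33561604  40.44343791   8.98714416]
 [  8.63561604  41.84343791   6.88714416]
 [  8.03561604  42.24343791   9.08714416]
 [-22.46438396 -34.15656209   6.78714416]]
red 598 [528.7 370.4  49.3]
```

The tips sit at reported TCP z + 6.5 mm, whether open or closed, and the button contact gave +6.8. The reported z is therefore biased low by about 25.5 mm along the tool, and xy agrees. The button is back up (red top at 49.3). From here I'll use tip z = reported z + 6.5, and go to the vial on the robot's side of the bath.

jog_arm --moves '[[[-20,-48,10,0,0,4.6],[-20,-48,5,0,0,4.6],[-20,-48,0,0,0,4.6],[-20,-48,0,0,0,4.6],[-20,-48,0,0,0,4.6]]]' --gripper -1

```text
clock: 8.75
eef_pos: [429.6, 138.4, 164.1]
eef_rot: [3.053, 1.568, -1.635]
wrist_force: [0.8, -1.1, 1.1]
finger_gap: 48.0
```

jog_arm --moves '[[[0,-48,0,0,0,0],[0,-48,0,0,0,0],[0,-48,0,0,0,0],[0,-48,0,0,0,0],[0,-48,0,0,0,0]]]'

```text
clock: 9.25
eef_pos: [426.0, -110.0, 166.3]
eef_rot: [-2.115, 1.565, -0.514]
wrist_force: [0.5, -0.8, -0.1]
finger_gap: 7.9
```

jog_arm --moves '[[[0,-40,0,0,0,0],[0,-30,0,0,0,0],[0,0,0,0,0,0],[0,0,0,0,0,0]]]'

```text
clock: 9.65
eef_pos: [424.7, -188.1, 167.1]
eef_rot: [-2.149, 1.562, -0.554]
wrist_force: [1.2, -0.4, 0.1]
finger_gap: 0.6
```

```bash
cat > look.py <<'E'
from h import *
import sys
from scipy.spatial.transform import Rotation as Ro
lo,hi,z=eval(sys.argv[1]),eval(sys.argv[2]),float(sys.argv[3])
s=manip.read_state();print(s["clock"],s["eef_pos"],s["finger_gap"]);print(Ro.from_euler("xyz",s["eef_rot"]).as_matrix().round(3))
p=manip.camera_params("wrist");w,d=manip.camera("wrist");cv2.imwrite(sys.argv[4],w);np.save("pics/l.npy",d)
m=cv2.inRange(cv2.cvtColor(w,cv2.COLOR_BGR2HSV),lo,hi);m=cv2.morphologyEx(m,cv2.MORPH_CLOSE,np.ones((5,5)))
n,l,st,c=cv2.connectedComponentsWithStats(m)
for i in range(1,n):
    if st[i,4]>80:
        b=st[i];cc=cv2.minEnclosingCircle(np.argwhere(l==i)[:,::-1].astype(np.float32));print(b,c[i].round(1),ray("wrist",*c[i],z,p).round(1),"circ",np.round(cc[0],1),ray("wrist",*cc[0],z,p).round(1),pts([tuple(c[i].astype(int))],p,d))
E
python3 look.py "(60,130,50)" "(90,255,255)" 50 pics/w2.png
```

```text
9.65 [ 424.72487836 -188.09264656  167.09132052] 0.5696311090903245
[[ 0.007 -1.    -0.024]
 [-0.004 -0.024  1.   ]
 [-1.    -0.007 -0.005]]
[235 185  17  18 239] [243.2 193.3] [ 432.5 -205.9   50. ] circ [243.  193.3] [ 432.6 -206.1   50. ] [array([ 432.6, -206.2,   48.3])]
```

View pics/w2.png

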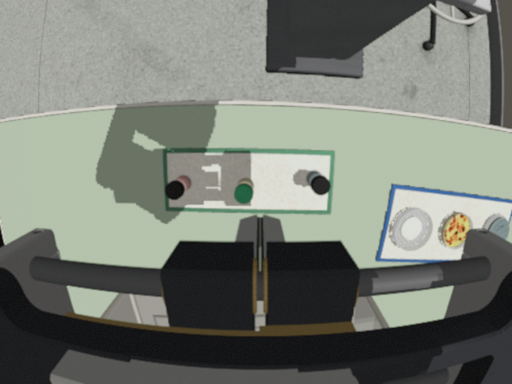

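The wrist view shows the green cap at (243,193), between the black caps at (176,190) and (320,185). It measures (432.5, -206), which agrees with the top view. I'll line up at height first, then come down to reported z ≈ 63.5, which puts the tips at 70.

jog_arm --moves '[[[8,-18,0,0,0,0],[0,0,0,0,0,0],[0,0,0,0,0,0]]]'

```text
clock: 10.0
eef_pos: [433.3, -203.0, 167.4]
eef_rot: [-2.113, 1.562, -0.514]
wrist_force: [0.1, 0.7, -0.3]
finger_gap: 0.8
```

jog_arm --moves '[[[0,-3,-35,0,0,0],[0,0,-30,0,0,0],[0,0,-15,0,0,0],[0,0,0,0,0,0],[0,0,0,0,0,0]]]'

```text
clock: 10.5
eef_pos: [433.5, -201.0, 86.6]
eef_rot: [-2.072, 1.56, -0.468]
wrist_force: [0.7, -0.1, 0.9]
finger_gap: 0.0
```

jog_arm --moves '[[[-0.5,-5,-13,0,0,0],[0,0,0,0,0,0],[0,0,-9,0,0,0],[0,0,0,0,0,0],[0,0,0,0,0,0]]]'

```text
clock: 11.0
eef_pos: [434.0, -206.5, 65.4]
eef_rot: [-2.084, 1.556, -0.48]
wrist_force: [-0.4, -0.0, 0.2]
finger_gap: 0.3
```

```bash
python3 look.py "(60,130,50)" "(90,255,255)" 50 pics/w3.png; python3 tip.py | head -6
python3 - <<'E'
import cv2,numpy as np
from h import *
a=cv2.imread("pics/w3.png")[100:300,140:380];b,_=manip.camera("scene")
cv2.imwrite("pics/v.png",np.hstack([cv2.resize(a,(420,350)),cv2.resize(b[200:300,240:348],(378,350),interpolation=2)]))
E
```

```text
11.0 [ 434.04709596 -206.46684255   65.35365968] 0.25841543638328673
[[ 0.013 -0.999 -0.033]
 [-0.007 -0.034  0.999]
 [-1.    -0.013 -0.007]]
[249 200  25  18 313] [261.  208.7] [ 428. -206.   50.] circ [261. 212.] [ 430.5 -206.    50. ] [array([ 427.4, -206.1,   50.2])]
11.05 [ 433.93325457 -206.40244883   65.24794302] [-2.08364427  1.55602376 -0.47930644] [-0.37165186 -0.65887317 -0.27076876] 0.10928438647400354
3054 lowest near-tool pts rel TCP z [-44.54794302 -42.54194302 -39.58294302 -24.68794302]
[[-20.53325457  78.40244883 -44.54794302]
 [-20.83325457  78.80244883 -43.14794302]
 [-19.53325457  76.00244883 -44.94794302]
 [-19.83325457  76.30244883 -43.24794302]
```

View pics/v.png

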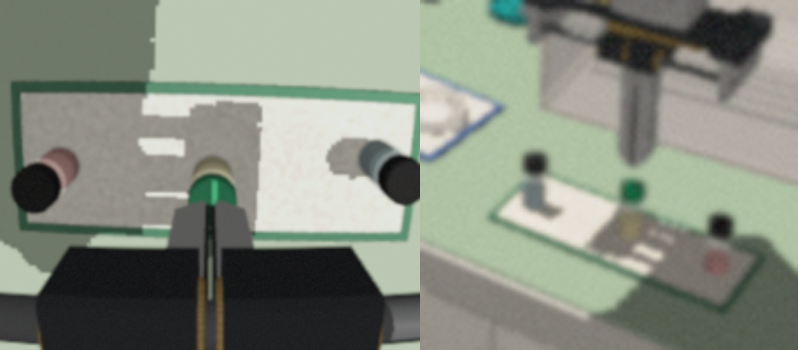

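The tips are about 21 mm above the green cap and centred on it in both panels, with nothing touched. I'll hold for more than 2 s.

jog_arm --moves '[[[-1,0,-1.5,0,0,0],[0,0,0,0,0,0],[0,0,0,0,0,0],[0,0,0,0,0,0],[0,0,0,0,0,0]]]'

```text
clock: 11.65
eef_pos: [433.1, -206.5, 64.3]
eef_rot: [-2.086, 1.555, -0.482]
wrist_force: [-0.0, -0.2, -0.2]
finger_gap: 0.3
```

jog_arm --moves '[[[0,0,0,0,0,0],[0,0,0,0,0,0],[0,0,0,0,0,0],[0,0,0,0,0,0],[0,0,0,0,0,0]]]'

```text
clock: 12.15
eef_pos: [433.2, -206.5, 64.3]
eef_rot: [-2.086, 1.555, -0.482]
wrist_force: [-0.9, -0.1, 0.1]
finger_gap: 0.6
```

jog_arm --moves '[[[0,0,0,0,0,0],[0,0,0,0,0,0],[0,0,0,0,0,0],[0,0,0,0,0,0],[0,0,0,0,0,0]]]'

```text
clock: 12.65
eef_pos: [433.1, -206.5, 64.3]
eef_rot: [-2.086, 1.555, -0.482]
wrist_force: [-0.1, 0.6, -0.2]
finger_gap: 0.4
```

jog_arm --moves '[[[0,0,0,0,0,0],[0,0,0,0,0,0],[0,0,0,0,0,0],[0,0,0,0,0,0],[0,0,0,0,0,0]]]'

```text
clock: 13.15
eef_pos: [433.2, -206.5, 64.3]
eef_rot: [-2.085, 1.555, -0.481]
wrist_force: [-0.1, -0.8, -0.3]
finger_gap: 0.6
```

jog_arm --moves '[[[0,0,0,0,0,0],[0,0,0,0,0,0],[0,0,0,0,0,0],[0,0,0,0,0,0],[0,0,0,0,0,0]]]'

```text
clock: 13.65
eef_pos: [433.2, -206.5, 64.3]
eef_rot: [-2.087, 1.555, -0.482]
wrist_force: [-0.7, -0.0, 0.8]
finger_gap: 0.4
```

jog_arm --moves '[[[0,0,0,0,0,0],[0,0,0,0,0,0],[0,0,0,0,0,0],[0,0,0,0,0,0],[0,0,0,0,0,0]]]'

```text
clock: 14.15
eef_pos: [433.1, -206.5, 64.3]
eef_rot: [-2.085, 1.555, -0.48]
wrist_force: [0.3, -0.2, 0.1]
finger_gap: 0.1
```

jog_arm --moves '[[[0,0,45,0,0,0],[0,0,45,0,0,0],[0,0,15,0,0,0],[0,0,0,0,0,0]]]'

```text
clock: 14.55
eef_pos: [432.0, -205.9, 172.1]
eef_rot: [-2.075, 1.558, -0.471]
wrist_force: [0.1, 0.2, -1.2]
finger_gap: 0.1
```

jog_arm --moves '[[[0,48,0,0,0,0],[0,48,0,0,0,0],[5,48,0,0,0,0],[10,48,0,0,0,0],[10,48,0,0,0,0]]]'

```text
clock: 15.05
eef_pos: [454.2, 36.9, 167.4]
eef_rot: [-2.243, 1.56, -0.648]
wrist_force: [0.8, -1.3, -1.1]
finger_gap: 0.8
```

jog_arm --moves '[[[15,40,0,0,0,0],[10,20,0,0,0,0],[0,0,0,0,0,0],[0,0,0,0,0,0]]]'

```text
clock: 15.45
eef_pos: [477.9, 104.3, 162.2]
eef_rot: [-2.836, 1.564, -1.234]
wrist_force: [0.1, 0.1, -0.0]
finger_gap: 0.4
```

```bash
python3 look.py "(8,120,90)" "(35,255,255)" 13 pics/w4.png
```

```text
15.45 [477.91962322 104.3019532  162.16575012] 0.3690488593824557
[[ 0.002 -1.    -0.031]
 [-0.007 -0.031  1.   ]
 [-1.    -0.002 -0.007]]
[236 171  42  39 987] [254.2 190.2] [488.8  97.1  13. ] circ [256.9 191.1] [489.8 100.2  13. ] [array([490. ,  96.8,   7. ])]
[253 269   3  44 111] [254.2 289.9] [622.  100.3  13. ] circ [254.5 290.5] [623.  100.8  13. ] [array([451.2, 102.7, 286.4])]
[264 268   3  45 111] [265.1 289.9] [621.6 114.7  13. ] circ [265. 290.] [621.7 114.5  13. ] [array([450.6, 105.3, 287.2])]
```

View pics/w4.png

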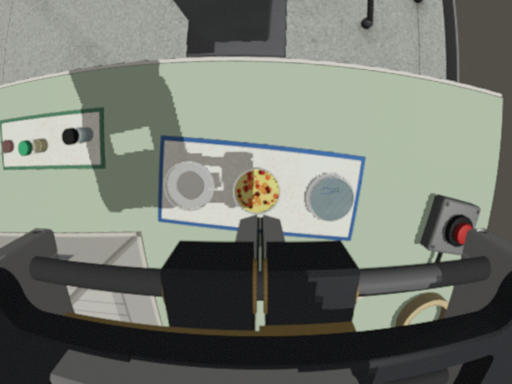

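The wrist view shows the orange dish at (257,191), between the clear dish (190,185) and the blue-grey one (331,197). Its centre is about (490, 99), agreeing with the top view. I'll line up, then come down to tips at z≈34.

jog_arm --moves '[[[12,-6,0,0,0,0],[0,0,0,0,0,0],[0,0,0,0,0,0]]]'

```text
clock: 15.8
eef_pos: [490.6, 94.7, 161.8]
eef_rot: [-2.904, 1.564, -1.307]
wrist_force: [-0.5, -0.5, -0.4]
finger_gap: 0.5
```

jog_arm --moves '[[[0,0,-40,0,0,0],[0,0,-40,0,0,0],[0,0,-15,0,0,0],[0,0,0,0,0,0],[0,0,0,0,0,0]]]'

```text
clock: 16.3
eef_pos: [491.3, 92.2, 65.7]
eef_rot: [-2.426, 1.562, -0.833]
wrist_force: [-0.4, -0.6, 0.3]
finger_gap: 0.7
```

jog_arm --moves '[[[-1,7,-15,0,0,0],[0,0,0,0,0,0],[0,0,0,0,0,0]]]'

```text
clock: 16.6
eef_pos: [492.2, 98.9, 54.2]
eef_rot: [-2.087, 1.558, -0.494]
wrist_force: [0.3, -0.3, 1.5]
finger_gap: 0.1
```

jog_arm --moves '[[[0,0,-15,0,0,0],[0,0,0,0,0,0],[0,0,-6,0,0,0],[0,0,0,0,0,0]]]'

```text
clock: 17.0
eef_pos: [494.5, 98.6, 37.1]
eef_rot: [-1.888, 1.553, -0.296]
wrist_force: [-0.9, -0.4, -0.1]
finger_gap: 0.4
```

jog_arm --moves '[[[-4,0,-5,0.3,1,0],[0,0,0,0,0,0],[0,0,0,0,0,0]]]'

```text
clock: 17.3
eef_pos: [490.7, 98.5, 32.8]
eef_rot: [0.835, 1.57, 2.427]
wrist_force: [0.7, -0.4, 0.3]
finger_gap: 0.6
```

jog_arm --moves '[[[0,0,-4,0,0,0],[0,0,0,0,0,0],[0,0,0,0,0,0]]]'

```text
clock: 17.6
eef_pos: [490.7, 98.5, 28.5]
eef_rot: [0.763, 1.57, 2.355]
wrist_force: [0.2, -0.9, 0.4]
finger_gap: 0.5
```

```bash
python3 look.py "(8,120,90)" "(35,255,255)" 8 pics/w5.png
python3 - <<'E'
from h import *
d=np.load("pics/l.npy");p=manip.camera_params("wrist")
uv=[(254,v) for v in range(190,232,3)]
print([tuple(q) for q in pts(uv,p,d)])
a=cv2.imread("pics/w5.png")[100:300,140:380];b,_=manip.camera("scene")
cv2.imwrite("pics/v2.png",np.hstack([cv2.resize(a,(420,350)),cv2.resize(b[170:270,170:278],(378,350),interpolation=2)]))
E
```

```text
17.6 [490.74644901  98.50624648  28.53856343] 0.5419419311032663
[[-0.001 -1.    -0.021]
 [ 0.001 -0.021  1.   ]
 [-1.     0.001  0.001]]
[ 228  182   69   54 1639] [260.  205.4] [483.6  98.4   8. ] circ [262.  214.4] [490.4 100.    8. ] [array([483.1,  97.7,   8.8])]
[253 264   3  49 118] [254.1 288.8] [553.4  95.2   8. ] circ [254. 288.] [552.6  95.1   8. ] [array([464.2,  96.3, 152.9])]
[264 264   3  49 124] [265.1 288.1] [552.6 104.    8. ] circ [265.5 288. ] [552.5 104.3   8. ] [array([464.7,  98.9, 152. ])]
[(np.float64(472.1), np.float64(93.9), np.float64(8.9)), (np.float64(474.4), np.float64(93.9), np.float64(8.2)), (np.float64(476.7), np.float64(94.0), np.float64(7.9)), (np.float64(479.0), np.float64(94.0), np.float64(7.4)), (np.float64(481.3), np.float64(94.0), np.float64(7.4)), (np.float64(483.1), np.float64(94.1), np.float64(9.1)), (np.float64(485.8), np.float64(94.1), np.float64(7.4)), (np.float64(488.2), np.float64(94.1), np.float64(6.8)), (np.float64(490.3), np.float64(94.2), np.float64(7.6)), (np.float64(481.7), np.float64(94.6), np.float64(41.5)), (np.float64(482.1), np.float64(94.7), np.float64(46.2)), (np.float64(482.0), np.float64(94.8), np.float64(52.2)), (np.float64(481.9), np.float64(94.9), np.float64(57.5)), (np.float64(481.7), np.float64(95.0), np.float64(63.0))]
```

View pics/v2.png

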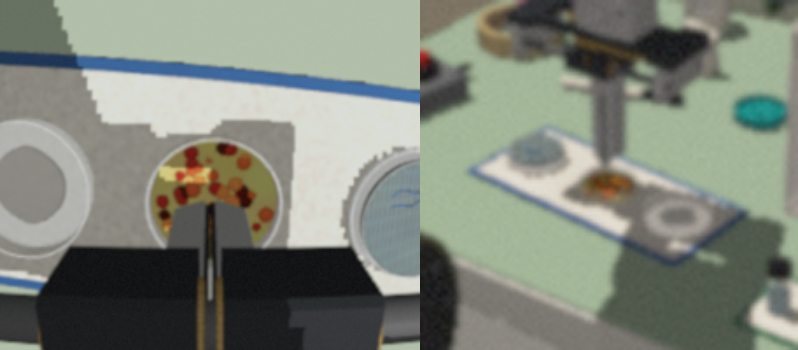

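The tips are centred over the orange dish in both panels, at about z = 35 (19 mm above the rim), pointing straight down and touching nothing. Holding.

jog_arm --moves '[[[0,0.5,0,0,0,0],[0,0,0,0,0,0],[0,0,0,0,0,0],[0,0,0,0,0,0],[0,0,0,0,0,0]]]'

```text
clock: 18.2
eef_pos: [490.8, 99.1, 28.8]
eef_rot: [0.483, 1.57, 2.075]
wrist_force: [-0.1, -0.0, -0.7]
finger_gap: 0.4
```

jog_arm --moves '[[[0,0,0,0,0,0],[0,0,0,0,0,0],[0,0,0,0,0,0],[0,0,0,0,0,0],[0,0,0,0,0,0]]]'

```text
clock: 18.7
eef_pos: [490.9, 99.1, 28.8]
eef_rot: [0.401, 1.57, 1.993]
wrist_force: [0.1, 0.5, -0.0]
finger_gap: 0.3
```

jog_arm --moves '[[[0,0,0,0,0,0],[0,0,0,0,0,0],[0,0,0,0,0,0],[0,0,0,0,0,0],[0,0,0,0,0,0]]]'

```text
clock: 19.2
eef_pos: [490.8, 99.1, 28.8]
eef_rot: [0.449, 1.57, 2.041]
wrist_force: [-0.3, -0.1, -0.2]
finger_gap: 0.4
```

jog_arm --moves '[[[0,0,0,0,0,0],[0,0,0,0,0,0],[0,0,0,0,0,0],[0,0,0,0,0,0],[0,0,0,0,0,0]]]'

```text
clock: 19.7
eef_pos: [490.8, 99.1, 28.8]
eef_rot: [0.459, 1.57, 2.051]
wrist_force: [-0.6, -0.7, -0.1]
finger_gap: 0.5
```

jog_arm --moves '[[[0,0,0,0,0,0],[0,0,0,0,0,0],[0,0,0,0,0,0],[0,0,0,0,0,0],[0,0,0,0,0,0]]]'

```text
clock: 20.2
eef_pos: [490.8, 99.1, 28.8]
eef_rot: [0.424, 1.57, 2.016]
wrist_force: [-0.5, -0.4, 0.0]
finger_gap: 0.8
```

jog_arm --moves '[[[0,0,0,0,0,0],[0,0,0,0,0,0],[0,0,0,0,0,0],[0,0,0,0,0,0],[0,0,0,0,0,0]]]'

```text
clock: 20.7
eef_pos: [490.8, 99.1, 28.8]
eef_rot: [0.472, 1.57, 2.064]
wrist_force: [-0.2, -0.1, -0.3]
finger_gap: 0.8
```

```bash
python3 -c "
from cell import manip
s=manip.read_state();print(s['clock'],s['eef_pos'],s['wrist_force']);print(manip.sign_off())"
```

```text
20.7 [490.83376825  99.0958816   28.76699748] [-0.24144534 -0.14137353 -0.32226834]
the job is handed in; nothing more can be done
None
```

The job is done and handed in at 20.7 s, and nothing but the button was touched, going by the force readings and pictures.

- **Button:** I pressed it to its stop (top seen at z≈44 mm, about 4 N) and let it come back up (top seen at 49 mm).
- **Green-capped vial:** I held about 21 mm above the middle of its cap for about 3 s.
- **Orange dish:** I held about 19 mm above its rim (28 mm above the agar) for about 3 s and finished there, pointing straight down with the wrist force about zero.

**Checks that disagreed:**
- **Tip height:** the reported TCP height did not match the real fingertips. Depth images with the fingers open and closed, and the button contact, put the tips 6.5–6.8 mm above the reported TCP instead of 19 mm below it. I used the measured height for both pointings. Taken at face value, the reported TCP would put the tips about 5 mm below the cap top and about 6 mm below the rim, but the pictures show clear gaps.
- **Scene camera:** in the first measurement it was off from the top camera by up to 13 mm (at the button). I took the final positions from the wrist camera, which agreed with the top camera to about 3 mm.

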